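Make up the spark gap on a magneto test stand and hold the needle slide at its detent

ROBOT

A 7-joint arm with a two-finger parallel gripper is mounted at the origin on the work surface. World frame = base frame: x ahead of the robot, y to its left, z up, the work surface at z = 0. Lengths are in m, angles in rad, forces in N, time in s.
With the tool pointing down it reaches from about 0.425 to 0.925 m from the base axis. Payload 6.8 kg.
Tool frame: the origin (TCP) lies between the finger pads, 19 mm behind the fingertips; this is the grasp point; z points along the fingers, y is the line along which they close (so a half turn about z gives the same grasp; the last joint's range is limited). The gripper opens to 88 mm and grips with 3 to 60 N. Pads are 20 mm wide; open, the fingers measure 115 mm over their backs; the gripper's body (75 mm by 178 mm) begins 61 mm behind the grasp point.
Start: joints at [-1.212, 0.477, 0.022, 1.555, -0.011, 1.109, -0.083], TCP at [0.304, 0.603, 0.241] pointing down, gripper open.
Joint ranges: [-2.96, 2.96], [-0.34, 2.1], [-1.41, 1.46], [0.24, 2.44], [-1.37, 4.51], [0.17, 1.92], [-2.96, 2.96]. Speed limits (rad/s): [2.39, 2.39, 3.14, 3.14, 3.14, 3.14, 3.14].

INTERFACE

Orientations are given as a 3x3 rotation matrix whose columns are the frame's x, y, z axes.
In Python, from station import r gives the robot as it stands.
- The arm moves only by the tool inch_along, called after "Call:" as name([rows], argument=value, ...), one row to a line, values as JSON. Schema: {"type":"object","properties":{"rows":{"type":"array","items":{"type":"array","items":{"type":"number"},"minItems":5,"maxItems":5},"minItems":1,"maxItems":12},"squeeze":{"type":"number"},"only":{"type":"string"},"quiet":{"type":"boolean"},"lines":{"type":"string"}},"required":["rows"],"additionalProperties":false}. rows is a list of rows, 1 to 12 of them, each of 5 numbers: dx, dy, dz in fractions of the full range, 1 being 1 m, then a turn about the tool's z in a scale on which 1.0 is pi/2 rad, then the opening from 0.0 (shut) to 1.0 (fully open); each row is the pose to reach, as a shift and turn from the pose commanded when the call began, along the tool's axes at that moment; what a row does not reach only later rows make up. A row lasts 1/12 s, in which the tool goes at most 0.0417 m and 0.125 rad, less where a joint would pass 70% of its speed; a pose out of reach is approached as far as the arm can. The fingers move at their own pace and stop on an object; squeeze is the grip in N (left out, the last holds). Time passes only in rows, so rows that do not move let the fingers close. The tool returns the time, the measured TCP pose, the force, the opening and the grip force at its end. only (a regular expression) keeps the lines of the reply that match it, lines (a string "A,B") keeps lines A to B, and quiet returns only ok. No shift or turn number may pass 1 either way. Input that does not fit is refused with a message, and nothing moves.
- r.sense(): the state, without advancing time (a new reading comes with each control period).
- r.snapshot(name): name is "side" or "top" or "wrist"; returns a dict with "img" (480x640x3 uint8, blue, green, red), "camera_matrix" (3x3 intrinsics, pixels), "k1" (the pictures are not rectified: a ray, as slopes to the right and down, at radius r is drawn at 1 + k1 r^2 times it, then the intrinsics apply), "T" (4x4, takes a point from camera to world coordinates); the wrist camera has in their place "hand_eye" (4x4, takes a point from camera to tool coordinates, whose origin is the TCP and whose axes are the flange's). Camera axes: x right, y up, looking along -z (the intrinsics and any distortion apply to the point x, -y, -z); pixel columns grow to the right and rows downward; lengths in m; the calibration is good to about 2 mm. A picture is of the moment at which its call begins: read the wrist's pose just before it. There is no depth.
- r.sign_off(): hands the job in; it is judged then, once.
The state is a dict: "clock": time; "joint_positions": joint angles; "qd": joint speeds; "joint_efforts": joint torques, N m; "eef_pos": TCP position; "orientation": TCP orientation; "wrist_force": force on the tool from outside, world axes, zero at the start; "ft_torque": the same for the moment, N m; "opening": opening from 0.0 (shut) to 1.0 (fully open); "gripper_force": force on a finger pad.
Only numpy, scipy, OpenCV 4.12 (cv2) and the standard library are available. Lean on these libraries where they do the work, as an engineer would, in place of code of your own. Each camera call takes 0.05 s, during which the arm holds its last target. There are 200 camera calls.

TASK

Make up the spark gap on the magneto test stand: lower the green glass insulator over the steel post until it sits fully home on the boss, then the copper collar down on top of it fully home, letting neither of them drop down the post. Then take the red knob and slide the needle carriage along its rail towards the post until you feel its ball click into the notch, without ever letting the needle touch the copper, and finish while still holding the knob, carriage at rest in the notch, so that the gap cannot shift when the crank is turned. Do not disturb the rubber coupling, the timing pointer or the spanner.

Things in the scene. Friction and masses are not known exactly. Their poses are not given: they have to be found in the camera images.
- stand: Cast-iron magneto test stand, dark bed 250 (its x) x 360 (its y) x 20 mm high, fixed. Origin: centre of the bed's underside; x away from the robot at yaw 0, y left, z up. In this frame the post is at x -85, y -100 mm; the rail runs along y at x -85, from y -45 to +145 mm, its end stop to +151. The back half (x above +30 mm) carries bearings, hand crank and magneto, up to 140 mm high
- seat (a point): Top centre of the round boss (diameter 50 mm) that the steel post rises from, 26 mm above the bench; axes as the stand's. The post is 12 mm in diameter and upright, its last 6 mm tapering to 5 mm diameter
- post_tip (a point): Top of the post, 58 mm above the seat
- notch (a point): Middle of the cross groove (8 mm wide, 3 mm deep) in the rail's top face, 44 mm above the bench, 88 mm from the post's axis. It is the detent: the carriage is in the notch when its centre (the knob) stands straight over it
- slide: Carriage on the rail: black block 44 x 44 mm, 72 mm high over the bench, with copper bracket, needle and knob. Origin: its centre, on the rail's top face. Moves only along the stand's y and starts 42 to 112 mm from the notch on the side away from the post. Friction 2 N; within 3 mm of the notch its spring ball draws it in; about 12 N pushes it out. Travel ends 14 mm past the notch
- knob_grip (a point): Grip point on the axis of the round red knob on top of the carriage, 95 mm above the bench; the knob is 22 mm in diameter and reaches from 78 to 104 mm above the bench. With the TCP here the fingertips stay 4 mm above the carriage
- needle_tip (a point): Tip of the copper needle (5 mm in diameter, 64 mm above the bench), which points along the rail at the post, 62 mm from the knob's axis. In the notch it leaves a gap of 8 mm to the copper collar
- insulator: Green ribbed glass insulator, a ring standing on the bench: outside diameter 40 mm, bore 14.5 mm, height 30 mm, about 85 g. Origin: centre of its underside, z up its axis. Goes on the post first
- electrode: Copper collar, a ring lying flat on the bench: outside diameter 36 mm, bore 14.5 mm, height 16 mm, about 120 g. Origin: centre of its underside, z up its axis. Goes on the post second, on top of the insulator: home, its underside is 30 mm above the seat
- coupling: Spare black rubber drive coupling ring with six lugs, 66 mm across, 24 mm high, lying on the bench; leave alone. Origin: centre of its underside
- pointer: Loose steel timing pointer lying flat, 113 mm long, 4 to 6 mm thick; leave alone. Origin: its middle, x along it
- spanner: Steel spanner, 170 mm long, lying on the bench; leave alone. Origin: its middle, x along it

How it is judged:
By the outcome, as a careful person would: the job done as asked, in the order asked, and still so for the second after the job is handed in, while the arm keeps its last pose, push and grip.
It also fails if it takes over 72 s, if anything falls off the work surface, if the arm or the gripper's body presses on something with over 40 N, if the wrist force passes 120 N, or if a joint passes its speed limit or range.

## Working session

There is one attempt and no reset: what is moved stays moved. The work goes in short steps, Python scripts to look and compute and a tool call to move; the robot and the scene stay as the last step left them, time stands still between calls to the robot, and variables do not carry over. Pictures are saved under pics/ and viewed, at most 10 in all, crops included, and the job is handed in when it is done.

```bash
ls; mkdir -p pics; python3 - <<'E'
from station import r
import cv2,numpy as np
s=r.sense(); print({k:np.round(v,3).tolist() for k,v in s.items()})
for n in("top","side"):
    d=r.snapshot(n); cv2.imwrite(f"pics/{n}0.png",d["img"]); print(n,d["camera_matrix"],d["k1"],np.round(d["T"],4).tolist())
d=r.snapshot("wrist"); print(np.round(d["hand_eye"],4).tolist(),d["camera_matrix"],d["k1"])
E
```

```text
pics
station.py
{'clock': 0.0, 'joint_positions': [-1.212, 0.478, 0.022, 1.556, -0.011, 1.109, -0.083], 'qd': [0.001, -0.0, -0.0, -0.001, 0.0, 0.002, -0.001], 'joint_efforts': [-0.0, -58.286, 1.535, -27.26, -0.054, 0.017, 0.0], 'eef_pos': [0.304, 0.602, 0.24], 'orientation': [[-0.893, 0.45, -0.001], [0.45, 0.893, -0.002], [-0.0, -0.002, -1.0]], 'wrist_force': [-0.419, -0.49, -0.132], 'ft_torque': [-0.018, 0.004, 0.026], 'gripper_force': 0.0, 'opening': 0.995}
top [[512.37498925   0.         324.2640439 ]
 [  0.         512.37498925 241.35493671]
 [  0.           0.           1.        ]] -0.011991049608262633 [[-0.0138, 0.9812, -0.1924, 0.3318], [-0.9999, -0.0151, -0.0053, -0.0216], [-0.0081, 0.1924, 0.9813, 1.1471], [0.0, 0.0, 0.0, 1.0]]
side [[472.72652753   0.         326.32212881]
 [  0.         472.72652753 245.79612794]
 [  0.           0.           1.        ]] -0.02798578221917989 [[0.995, 0.0707, -0.0703, 0.4667], [-0.0968, 0.5165, -0.8508, -1.0461], [-0.0238, 0.8534, 0.5207, 0.6864], [0.0, 0.0, 0.0, 1.0]]
[[-0.0018, 0.9705, 0.2409, 0.0657], [1.0, 0.0017, 0.0005, -0.0003], [0.0001, 0.2409, -0.9705, -0.1434], [0.0, 0.0, 0.0, 1.0]] [[390.08840787   0.         319.0208866 ]
 [  0.         390.08840787 242.48320293]
 [  0.           0.           1.        ]] 0.025731187567116887
```

View pics/top0.png

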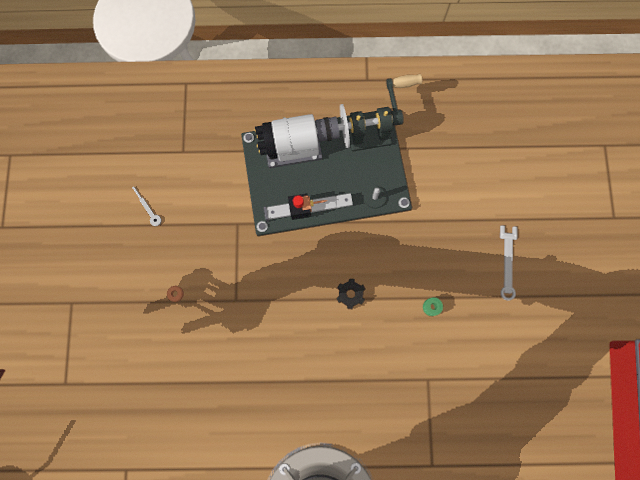

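View pics/side0.png

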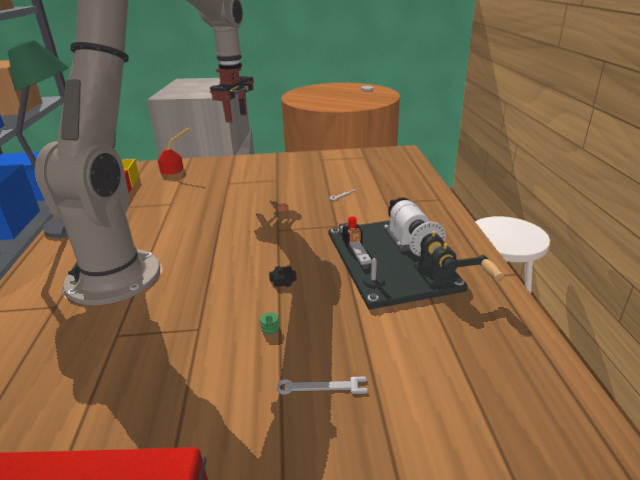

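Top view: copper collar (175,294), green insulator (433,306), post tip about (376,190), red knob (298,201), pointer (148,205), spanner (509,262), coupling (351,293). The side view agrees: knob (352,222), post (374,262), insulator (270,323), collar (282,208).

```bash
cat > h.py <<'E'
import cv2,numpy as np
from station import r
def snap(n):
    s=r.sense(); d=r.snapshot(n)
    if n=="wrist":
        W=np.eye(4); W[:3,:3]=s["orientation"]; W[:3,3]=s["eef_pos"]; d["T"]=W@np.array(d["hand_eye"])
    return d
def ray(d,uv):
    K=np.array(d["camera_matrix"]); uv=np.atleast_2d(np.array(uv,float))
    p=np.c_[(uv[:,0]-K[0,2])/K[0,0],(uv[:,1]-K[1,2])/K[1,1]]; q=p.copy()
    for _ in range(8): q=p/(1+d["k1"]*(q**2).sum(1,keepdims=True))
    T=np.array(d["T"]); return T[:3,3],np.c_[q[:,0],-q[:,1],-np.ones(len(q))]@T[:3,:3].T
def plane(d,uv,z):
    o,v=ray(d,uv); return o+v*((z-o[2])/v[:,2])[:,None]
def mask(d,c):
    h=cv2.cvtColor(d["img"],cv2.COLOR_BGR2HSV); H,S,V=[h[...,i].astype(int) for i in range(3)]
    m={"green":(H>60)&(H<88)&(S>90)&(V>60),"red":((H<4)|(H>176))&(S>190)&(V>110),
       "copper":((H<9)|(H>176))&(S>105)&(V>70)}[c]
    return m.astype(np.uint8)*255
def blobs(m,amin=20):
    n,l,st,ce=cv2.connectedComponentsWithStats(m)
    return [(st[i].tolist(),ce[i].round(1).tolist()) for i in range(1,n) if st[i][4]>=amin]
def totool(p):  # world point -> shift along the tool's present axes
    s=r.sense(); return np.array(s["orientation"]).T@(np.array(p)-s["eef_pos"])
E
python3 - <<'E'
from h import *
d=snap("top")
for c,z in(("green",.03),("red",.104),("copper",.016)):
    for b in blobs(mask(d,c)): print(c,b,plane(d,b[1],z).round(4).tolist())
for n,uv,z in(("post",(377,190),.084),("screwBR",(404,203),.022),("screwBL",(262,226),.022),("screwTL",(249,138),.022),("rail",(270,212),.044),("rail2",(350,199),.044),("coupl",(351,293),.02),("spanner",(508,293),0)): print(n,plane(d,uv,z).round(4).tolist())
E
```

```text
green ([423, 298, 20, 18, 243], [432.3, 306.3]) [[0.4039, -0.2477, 0.03]]
red ([293, 196, 10, 12, 101], [297.7, 201.2]) [[0.6235, 0.0387, 0.104]]
red ([610, 341, 30, 139, 3334], [625.2, 412.5]) [[0.1875, -0.5977, 0.104]]
copper ([292, 195, 12, 13, 126], [297.9, 201.1]) [[0.6483, 0.0434, 0.016]]
copper ([609, 341, 31, 139, 3631], [624.8, 409.9]) [[0.1806, -0.6461, 0.016]]
copper ([639, 342, 1, 21, 21], [639.0, 352.0]) [[0.2998, -0.6915, 0.016]]
post [[0.6513, -0.1312, 0.084]]
screwBR [[0.6383, -0.1977, 0.022]]
screwBL [[0.5898, 0.1242, 0.022]]
screwTL [[0.801, 0.1567, 0.022]]
rail [[0.6164, 0.1039, 0.044]]
rail2 [[0.6434, -0.0744, 0.044]]
coupl [[0.4363, -0.0728, 0.02]]
spanner [[0.4328, -0.4244, 0.0]]
```

```bash
python3 - <<'E'
from h import *
d=snap("top"); c=plane(d,(175,293.5),.012)[0]; print("collar",c); c[2]=.24
print("to collar hover",totool(c).round(4))
E
```

```text
collar [0.44146239 0.31758269 0.012     ]
to collar hover [-0.2513 -0.1925  0.0011]
```

Units first: turns go in shares of pi/2 rad. So 0.955 rad / 1.5708 = 0.608.

Call:
inch_along([
  [-0.25,-0.19,0,0.608,1],
  [-0.25,-0.19,0,0.608,1],
  [-0.25,-0.19,0,0.608,1],
  [-0.25,-0.19,0,0.608,1],
  [-0.25,-0.19,0,0.608,1],
  [-0.25,-0.19,0,0.608,1],
  [-0.25,-0.19,0,0.608,1],
  [-0.25,-0.19,0,0.608,1],
  [-0.25,-0.19,0,0.608,1],
  [-0.25,-0.19,0,0.608,1],
  [-0.25,-0.19,0,0.608,1],
  [-0.25,-0.19,0,0.608,1],
])

```text
clock: 1.25
eef_pos: [0.4406, 0.3223, 0.2413]
orientation: [[-0.152, 0.988, -0.0], [0.988, 0.152, 0.001], [0.001, -0.0, -1.0]]
wrist_force: [0.7, -0.1, 0.1]
opening: 0.998
gripper_force: 0.0
```

```bash
python3 - <<'E'
from h import *
d=snap("wrist"); cv2.imwrite("pics/w1.png",d["img"]); print(r.sense()["orientation"])
for b in blobs(mask(d,"copper")): print(b,plane(d,b[1],.012).round(4))
t=snap("top"); p=plane(t,(432.3,306.3),.015)[0]; print(p,totool([.415,-.245,.2]))
E
```

```text
[[-1.51907294e-01  9.88394670e-01 -3.88017906e-04]
 [ 9.88394695e-01  1.51907400e-01  2.60856510e-04]
 [ 3.16771976e-04 -3.43888834e-04 -9.99999891e-01]]
([119, 274, 94, 68, 1776], [169.0, 312.7]) [[0.3031 0.1991 0.012 ]]
([425, 274, 94, 68, 1869], [468.1, 312.5]) [[0.6062 0.2453 0.012 ]]
([467, 385, 25, 25, 260], [475.9, 393.8]) [[0.6367 0.1546 0.012 ]]
([495, 409, 23, 22, 269], [507.6, 421.3]) [[0.6788 0.1269 0.012 ]]
[ 0.40488892 -0.25069037  0.015     ] [-0.55664745 -0.11134617  0.04110612]
```

View pics/w1.png

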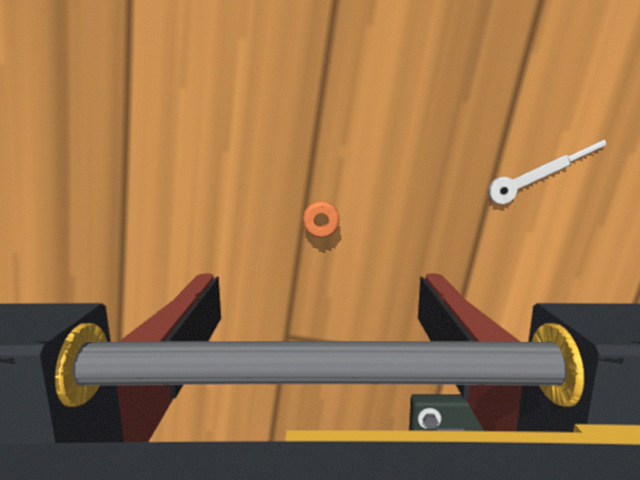

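```bash
python3 - <<'E'
from h import *
d=snap("wrist"); h=cv2.cvtColor(d["img"],cv2.COLOR_BGR2HSV)
print(h[219,300:345:2].tolist())
E
```

```text
[[17, 150, 146], [13, 156, 137], [10, 165, 207], [11, 170, 227], [10, 162, 225], [11, 166, 224], [11, 170, 222], [13, 155, 122], [16, 149, 120], [16, 142, 126], [15, 149, 125], [16, 149, 120], [15, 150, 122], [15, 140, 120], [11, 164, 154], [10, 165, 230], [11, 169, 226], [11, 168, 224], [10, 170, 220], [11, 167, 173], [15, 150, 196], [15, 154, 200], [16, 153, 202]]
```

Call:
inch_along([
  [-0.28,-0.04,0,0,1],
  [-0.28,-0.04,0,0,1],
  [-0.28,-0.04,0,0,1],
  [-0.28,-0.04,0,0,1],
  [-0.28,-0.04,0,0,1],
  [-0.28,-0.04,0,0,1],
  [-0.555,-0.09,0,0,1],
  [-0.555,-0.09,0,0,1],
  [-0.555,-0.09,0,0,1],
  [-0.555,-0.09,0,0,1],
  [-0.555,-0.09,0,0,1],
  [-0.555,-0.09,0,0,1],
])

```text
clock: 2.4
eef_pos: [0.4365, -0.1807, 0.2417]
orientation: [[-0.15, 0.989, 0.001], [0.989, 0.15, 0.0], [0.0, 0.001, -1.0]]
wrist_force: [0.6, -0.2, 0.5]
opening: 1.0
gripper_force: 0.0
```

Call:
inch_along([
  [0,0,0.04,0,1],
  [0,0,0.08,0,1],
  [0,0,0.08,0,1],
  [0,0,0.08,0,1],
])

```text
clock: 2.73
eef_pos: [0.4354, -0.1788, 0.1604]
orientation: [[-0.149, 0.989, -0.005], [0.989, 0.149, -0.0], [0.001, -0.005, -1.0]]
wrist_force: [1.0, 0.2, 0.4]
opening: 1.002
gripper_force: 0.0
```

```bash
python3 - <<'E'
from h import *
d=snap("wrist"); cv2.imwrite("pics/w2.png",d["img"])
m=mask(d,"green")
for b in blobs(m,100): print(b,plane(d,b[1],.03).round(4))
E
```

```text
([243, 289, 52, 52, 2228], [269.2, 316.3]) [[ 0.4056 -0.2441  0.03  ]]
```

View pics/w2.png

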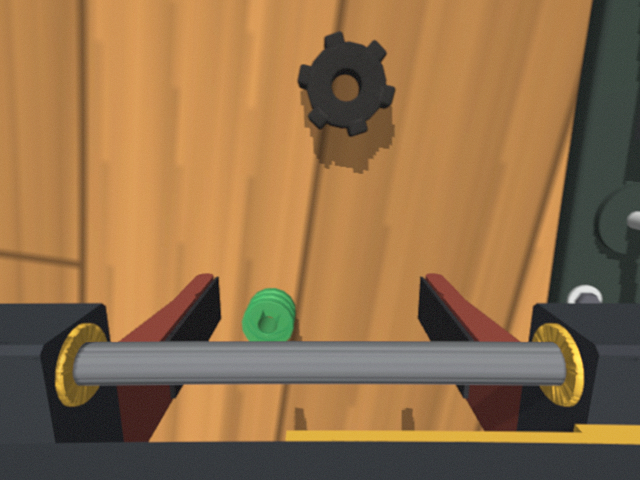

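Insulator's bore sits at (269,321) in this wrist view, coupling at (346,88), clear of the fingers. I centre over the insulator and measure it.

Call:
inch_along([
  [-0.03,-0.02,0,0,1],
  [-0.06,-0.04,0,0,1],
  [-0.06,-0.04,0,0,1],
  [-0.06,-0.04,0,0,1],
])

```text
clock: 3.12
eef_pos: [0.4067, -0.2463, 0.1639]
orientation: [[-0.145, 0.989, 0.004], [0.989, 0.145, -0.001], [-0.002, 0.004, -1.0]]
wrist_force: [-0.3, 0.9, 0.1]
opening: 0.996
gripper_force: 0.0
```

```bash
python3 - <<'E'
from h import *
d=snap("wrist"); m=mask(d,"green")
cs,hi=cv2.findContours(m,cv2.RETR_CCOMP,cv2.CHAIN_APPROX_NONE)
for c in cs:
    if len(c)>15:
        x=plane(d,c[:,0],.03); (cx,cy),R=cv2.minEnclosingCircle((x[:,:2]*1000).astype(np.float32)); print(len(c),cx,cy,R,cv2.boundingRect(c))
cv2.imwrite("pics/w3.png",d["img"][140:400,200:460].repeat(2,0).repeat(2,1))
E
```

```text
154 404.4504699707031 -248.46084594726562 21.21925926208496 (290, 212, 52, 56)
42 404.1607666015625 -247.02883911132812 6.979475021362305 (306, 232, 20, 13)
```

View pics/w3.png

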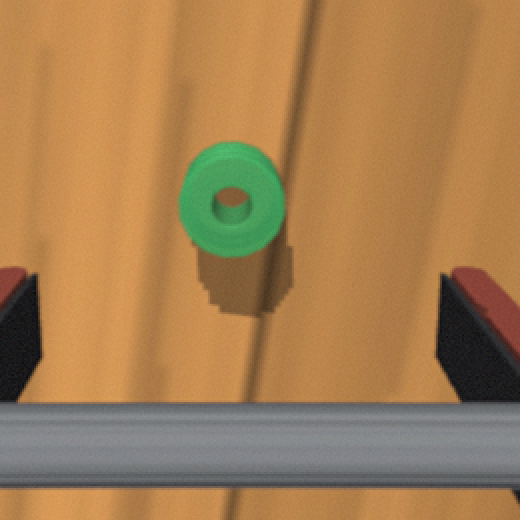

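```bash
python3 - <<'E'
from h import *
d=snap("wrist"); p=plane(d,(316,243.3),.03)[0]; print(p,r.sense()["eef_pos"],totool([p[0],p[1],.022]))
E
```

```text
[ 0.40565359 -0.2493257   0.03      ] [ 0.40749183 -0.2439992   0.16307035] [-0.00493963 -0.00308749  0.14106261]
```

Call:
inch_along([
  [-0.005,-0.003,0.04,0,1],
  [-0.005,-0.003,0.08,0,1],
  [-0.005,-0.003,0.11,0,1],
  [-0.005,-0.003,0.13,0,1],
  [-0.005,-0.003,0.135,0,1],
  [-0.005,-0.003,0.135,0,1],
  [-0.005,-0.003,0.135,0,1],
  [-0.005,-0.003,0.135,0,1],
])

```text
clock: 3.88
eef_pos: [0.4052, -0.2501, 0.0279]
orientation: [[-0.149, 0.989, 0.003], [0.989, 0.149, -0.001], [-0.001, 0.003, -1.0]]
wrist_force: [0.4, 0.4, -0.5]
opening: 0.998
gripper_force: 0.0
```

```bash
python3 - <<'E'
from h import *
print(totool([.4057,-.2493,.022]))
E
```

```text
[0.00067246 0.00061721 0.005872  ]
```

Call:
inch_along([
  [0,0,0.005,0,1],
  [0,0,0.005,0,1],
  [0,0,0.005,0,0.3],
  [0,0,0.005,0,0.3],
  [0,0,0.005,0,0.3],
  [0,0,0.005,0,0.3],
  [0,0,0.005,0,0.3],
  [0,0,0.005,0,0.3],
  [0,0,0.005,0,0.3],
  [0,0,0.005,0,0.3],
  [0,0,0.005,0,0.3],
  [0,0,0.005,0,0.3],
], squeeze=25)

```text
clock: 4.88
eef_pos: [0.4037, -0.25, 0.0213]
orientation: [[-0.148, 0.989, -0.0], [0.989, 0.148, -0.0], [-0.0, -0.0, -1.0]]
wrist_force: [0.3, -0.2, -0.1]
opening: 0.457
gripper_force: 25.0
```

Call:
inch_along([
  [0,0,-0.02,0,0.3],
  [0,0,-0.06,0,0.3],
  [0,0,-0.1,0,0.3],
  [0,0,-0.14,0,0.3],
  [0.02,0.07,-0.18,0,0.3],
  [0.03,0.1,-0.18,0,0.3],
  [0.04,0.14,-0.18,0,0.3],
  [0.05,0.18,-0.18,0,0.3],
  [0.065,0.22,-0.18,0,0.3],
  [0.08,0.26,-0.18,0,0.3],
  [0.08,0.26,-0.18,0,0.3],
  [0.08,0.26,-0.18,0,0.3],
])

```text
clock: 5.88
eef_pos: [0.654, -0.1259, 0.2001]
orientation: [[-0.157, 0.988, 0.002], [0.988, 0.157, 0.002], [0.001, 0.002, -1.0]]
wrist_force: [-0.9, 0.6, -0.9]
opening: 0.456
gripper_force: 25.0
```

Call:
inch_along([
  [0,0,0,0,0.3],
  [0,0,0,0,0.3],
  [0,0,0,0,0.3],
  [0,0,0,0,0.3],
])

```text
clock: 6.22
eef_pos: [0.6477, -0.1336, 0.2016]
orientation: [[-0.146, 0.989, -0.0], [0.989, 0.146, 0.0], [0.0, -0.0, -1.0]]
wrist_force: [-0.0, 0.6, -1.6]
opening: 0.454
gripper_force: 25.0
```

```bash
python3 - <<'E'
from h import *
d=snap("wrist"); cv2.imwrite("pics/w4.png",d["img"])
np.save("w4T.npy",d["T"])
E
```

```text
(no output)
```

View pics/w4.png

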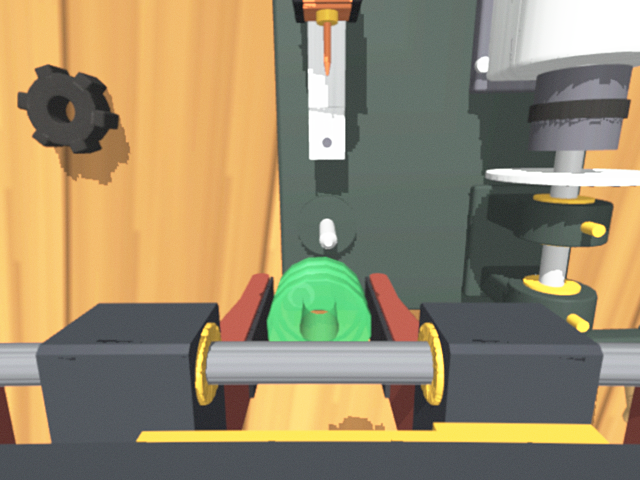

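```bash
python3 - <<'E'
import cv2,numpy as np
i=cv2.imread("pics/w4.png")
a=cv2.resize(i[190:260,270:390],None,fx=5,fy=5,interpolation=cv2.INTER_CUBIC); 
b=cv2.resize(i[250:346,260:380],(600,240*2-240+240),interpolation=cv2.INTER_CUBIC) if 0 else cv2.resize(i[250:346,260:380],None,fx=5,fy=2.5,interpolation=cv2.INTER_CUBIC)
cv2.imwrite("pics/w4z.png",np.vstack([a[:350],b]))
E
```

```text
(no output)
```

View pics/w4z.png

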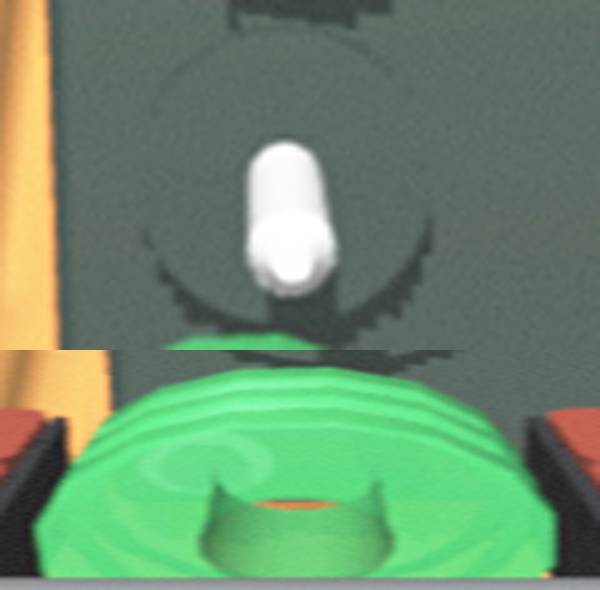

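```bash
python3 - <<'E'
from h import *
d=snap("wrist"); s=r.sense()
for n,T in(("old",np.load("w4T.npy")),("now",d["T"])):
    d["T"]=T; p=plane(d,(329,242.5),.084)[0]; print(n,p,totool([p[0],p[1],.12]))
    # rail centre line -> yaw  (white rail edges at rows 115 and 155: cols 309-346)
    q=plane(d,[(327,155),(326.5,60)],.044); print(q, np.arctan2(-(q[1]-q[0])[0],(q[1]-q[0])[1]))
    b=plane(d,(319.3,325.2),s["eef_pos"][2]+.008); print("bore",totool(b[0]))
E
```

```text
old [ 0.65377144 -0.1322168   0.084     ] [7.64589994e-05 5.66375999e-03 8.16908700e-02]
[[ 0.64456204 -0.0750624   0.044     ]
 [ 0.63442479 -0.01038532  0.044     ]] 0.1554715964071889
bore [-0.00081936 -0.0011261  -0.00800033]
now [ 0.6540244 -0.1319919  0.084    ] [0.00026178 0.00594699 0.08169095]
[[ 0.64480398 -0.0748219   0.044     ]
 [ 0.63464321 -0.01013276  0.044     ]] 0.15579772304725925
bore [-0.00066111 -0.00087757 -0.00800026]
```

Call:
inch_along([
  [0.001,0.0068,0.03,0,0.3],
  [0.001,0.0068,0.06,0,0.3],
  [0.001,0.0068,0.08,0,0.3],
  [0.001,0.0068,0.085,0,0.3],
  [0.001,0.0068,0.085,0,0.3],
  [0.001,0.0068,0.085,0,0.3],
  [0.001,0.0068,0.085,0,0.3],
  [0.001,0.0068,0.085,0,0.3],
])

```text
clock: 6.98
eef_pos: [0.6565, -0.1307, 0.1182]
orientation: [[-0.148, 0.989, 0.003], [0.989, 0.148, -0.0], [-0.001, 0.003, -1.0]]
wrist_force: [0.2, -0.0, -1.0]
opening: 0.454
gripper_force: 25.0
```

```bash
python3 - <<'E'
from h import *
d=snap("wrist"); cv2.imwrite("pics/w5.png",d["img"]);print(r.sense()["eef_pos"],r.sense()["wrist_force"])
E
```

```text
[ 0.65633713 -0.1305506   0.11790325] [ 0.12479596 -0.18599256 -0.18499522]
```

Call:
inch_along([
  [0,0,0.003,0,0.3],
  [0,0,0.006,0,0.3],
  [0,0,0.009,0,0.3],
  [0,0,0.012,0,0.3],
  [0,0,0.014,0,0.3],
  [0,0,0.016,0,0.3],
  [0,0,0.018,0,0.3],
  [0,0,0.018,0,0.3],
  [0,0,0.018,0,0.3],
])

```text
clock: 7.78
eef_pos: [0.655, -0.1303, 0.098]
orientation: [[-0.148, 0.989, -0.001], [0.989, 0.148, 0.0], [0.0, -0.001, -1.0]]
wrist_force: [-0.8, -0.2, -0.2]
opening: 0.458
gripper_force: 25.0
```

```bash
python3 - <<'E'
from h import *
d=snap("wrist"); cv2.imwrite("pics/w6.png",d["img"]);s=r.sense();print(s["eef_pos"],s["wrist_force"],s["ft_torque"])
E
```

```text
[ 0.65503994 -0.13035379  0.09804128] [-1.88897466 -0.44325794 -2.27314438] [-0.07558986  0.37782224 -0.02500941]
```

View pics/w6.png

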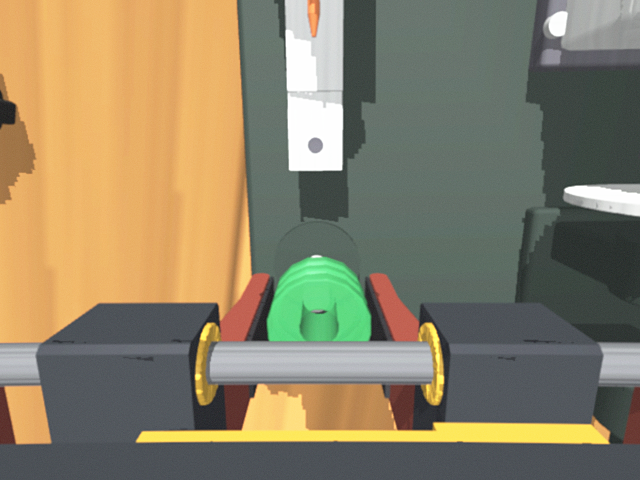

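Call:
inch_along([
  [0,-0.0005,0.004,0,0.3],
  [0,-0.0005,0.009,0,0.3],
  [0,-0.0005,0.014,0,0.3],
  [0,-0.0005,0.018,0,0.3],
  [0,-0.0005,0.02,0,0.3],
  [0,-0.0005,0.02,0,0.3],
])

```text
clock: 8.33
eef_pos: [0.6548, -0.1303, 0.0775]
orientation: [[-0.148, 0.989, -0.001], [0.989, 0.148, -0.0], [0.0, -0.001, -1.0]]
wrist_force: [-2.0, -0.4, -2.0]
opening: 0.455
gripper_force: 25.0
```

```bash
python3 - <<'E'
from h import *
s=r.sense();print(s["eef_pos"],s["wrist_force"],s["ft_torque"])
E
```

```text
[ 0.6548031  -0.13028406  0.07754367] [-1.99455966 -0.38348983 -1.967005  ] [-0.23717511  0.33085035 -0.06515986]
```

Call:
inch_along([
  [0,-0.0006,0.004,0,0.3],
  [0,-0.0006,0.009,0,0.3],
  [0,-0.0006,0.014,0,0.3],
  [0,-0.0006,0.019,0,0.3],
  [0,-0.0006,0.023,0,0.3],
  [0,-0.0006,0.025,0,0.3],
  [0,-0.0006,0.026,0,0.3],
  [0,-0.0006,0.026,0,0.3],
])

```text
clock: 9.0
eef_pos: [0.6544, -0.1303, 0.0521]
orientation: [[-0.149, 0.989, -0.0], [0.989, 0.149, 0.0], [0.0, -0.0, -1.0]]
wrist_force: [-0.1, 0.8, -0.4]
opening: 0.457
gripper_force: 25.0
```

Call:
inch_along([
  [0,0,0.001,0,0.3],
  [0,0,0.002,0,0.3],
  [0,0,0.003,0,0.3],
  [0,0,0.003,0,0.3],
])

```text
clock: 9.33
eef_pos: [0.6544, -0.1303, 0.0492]
orientation: [[-0.148, 0.989, -0.0], [0.989, 0.148, 0.0], [0.0, -0.0, -1.0]]
wrist_force: [0.3, 0.5, -0.5]
opening: 0.454
gripper_force: 25.0
```

Call:
inch_along([
  [0,0,0.0007,0,0.3],
  [0,0,0.0014,0,0.3],
  [0,0,0.0021,0,0.3],
  [0,0,0.0021,0,0.3],
])

```text
clock: 9.67
eef_pos: [0.6545, -0.1304, 0.0474]
orientation: [[-0.148, 0.989, 0.0], [0.989, 0.148, 0.0], [0.0, 0.0, -1.0]]
wrist_force: [-0.2, 0.2, 1.3]
opening: 0.459
gripper_force: 25.0
```

Call:
inch_along([
  [0,0,0.0007,0,0.3],
  [0,0,0.0014,0,0.3],
  [0,0,0.0014,0,0.3],
])

```text
clock: 9.92
eef_pos: [0.6545, -0.1304, 0.0473]
orientation: [[-0.148, 0.989, 0.0], [0.989, 0.148, 0.001], [0.001, 0.0, -1.0]]
wrist_force: [-4.8, 2.8, 12.2]
opening: 0.458
gripper_force: 25.0
```

Call:
inch_along([
  [0,0,0,0,0.7],
  [0,0,0,0,0.7],
  [0,0,0,0,0.7],
  [0,0,0,0,0.7],
  [0,0,-0.01,0,0.7],
  [0,0,-0.03,0,0.7],
  [0,0,-0.06,0,0.7],
  [0,0,-0.1,0,0.7],
  [0,0,-0.14,0,0.7],
  [0.02,-0.01,-0.155,0,0.8],
  [0.05,-0.02,-0.155,0,1],
])

```text
clock: 10.83
eef_pos: [0.6296, -0.0883, 0.2068]
orientation: [[-0.143, 0.99, 0.01], [0.99, 0.143, -0.003], [-0.004, 0.009, -1.0]]
wrist_force: [0.8, 0.7, -0.2]
opening: 0.815
gripper_force: 0.0
```

Call:
inch_along([
  [0.04,-0.012,0,0,1],
  [0.08,-0.024,0,0,1],
  [0.12,-0.036,0,0,1],
  [0.16,-0.048,0,0,1],
  [0.2,-0.06,0,0,1],
  [0.24,-0.072,0,0,1],
  [0.28,-0.084,0,0,1],
  [0.32,-0.096,0,0,1],
  [0.36,-0.108,0,0,1],
  [0.4,-0.12,0,0,1],
  [0.427,-0.124,0,0,1],
  [0.427,-0.124,0,0,1],
])

```text
clock: 11.83
eef_pos: [0.438, 0.3272, 0.2012]
orientation: [[-0.158, 0.987, -0.001], [0.987, 0.158, 0.003], [0.003, -0.0, -1.0]]
wrist_force: [0.4, 0.2, 0.6]
opening: 0.999
gripper_force: 0.0
```

Call:
inch_along([
  [0,0,0.02,0,1],
  [0,0,0.04,0,1],
  [0,0,0.04,0,1],
  [0,0,0.04,0,1],
])

```text
clock: 12.17
eef_pos: [0.4411, 0.3189, 0.1608]
orientation: [[-0.147, 0.989, -0.001], [0.989, 0.147, -0.002], [-0.001, -0.001, -1.0]]
wrist_force: [0.5, -0.6, -0.4]
opening: 0.997
gripper_force: 0.0
```

```bash
python3 - <<'E'
from h import *
d=snap("wrist"); h=cv2.cvtColor(d["img"],cv2.COLOR_BGR2HSV)
m=cv2.inRange(h,(8,158,140),(12,255,255)); m=cv2.morphologyEx(m,cv2.MORPH_OPEN,np.ones((3,3)))
for b in blobs(m,300): print(b)
cv2.imwrite("pics/w7.png",d["img"]); np.save("w7T.npy",d["T"])
t=snap("top"); print(blobs(mask(t,"green"))); cv2.imwrite("pics/t7.png",t["img"][130:260,220:440].repeat(3,0).repeat(3,1))
E
```

```text
([299, 210, 46, 46, 1420], [321.5, 232.1])
[([366, 185, 19, 20, 254], [374.9, 194.8])]
```

View pics/w7.png

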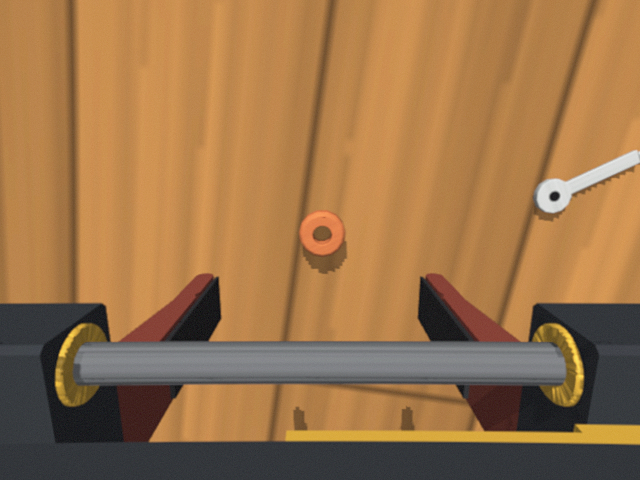

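```bash
python3 - <<'E'
from h import *
d=snap("wrist"); p=plane(d,(321.8,233.2),.016)[0]; d["T"]=np.load("w7T.npy"); print(p,plane(d,(321.8,233.2),.016)[0],totool([p[0],p[1],.0205]),r.sense()["eef_pos"])
E
```

```text
[0.44360568 0.32078693 0.016     ] [0.44233803 0.31992015 0.016     ] [0.00049049 0.00136894 0.14165436] [0.44213294 0.31991837 0.1621515 ]
```

Call:
inch_along([
  [0,0,0.04,0,1],
  [0,0,0.08,0,1],
  [0,0,0.11,0,1],
  [0,0,0.13,0,1],
  [0,0,0.135,0,1],
  [0,0,0.135,0,1],
  [0,0,0.135,0,1],
  [0,0,0.135,0,1],
])

```text
clock: 12.98
eef_pos: [0.4425, 0.3208, 0.0277]
orientation: [[-0.148, 0.989, 0.002], [0.989, 0.148, 0.002], [0.002, 0.003, -1.0]]
wrist_force: [0.7, 0.8, -0.1]
opening: 1.0
gripper_force: 0.0
```

```bash
python3 - <<'E'
from h import *
print(totool([.4423,.3199,.0205]))
E
```

```text
[-0.00083735 -0.00031743  0.00719849]
```

Call:
inch_along([
  [-0.0006,0,0.003,0,1],
  [-0.0006,0,0.006,0,1],
  [-0.0006,0,0.006,0,0.25],
  [-0.0006,0,0.006,0,0.25],
  [-0.0006,0,0.006,0,0.25],
  [-0.0006,0,0.006,0,0.25],
  [-0.0006,0,0.006,0,0.25],
  [-0.0006,0,0.006,0,0.25],
  [-0.0006,0,0.006,0,0.25],
  [-0.0006,0,0.006,0,0.25],
  [-0.0006,0,0.006,0,0.25],
  [-0.0006,0,0.006,0,0.25],
], squeeze=25)

```text
clock: 13.98
eef_pos: [0.4414, 0.3194, 0.0199]
orientation: [[-0.148, 0.989, 0.0], [0.989, 0.148, 0.0], [0.0, 0.0, -1.0]]
wrist_force: [0.8, -0.4, 0.3]
opening: 0.411
gripper_force: 25.0
```

Call:
inch_along([
  [0,0,-0.02,0,0.25],
  [0,0,-0.06,0,0.25],
  [0,0,-0.1,0,0.25],
  [0,0,-0.14,0,0.25],
  [0,0,-0.18,0,0.25],
  [-0.04,0.012,-0.18,0,0.25],
  [-0.08,0.024,-0.18,0,0.25],
  [-0.12,0.036,-0.18,0,0.25],
  [-0.16,0.048,-0.18,0,0.25],
  [-0.2,0.06,-0.18,0,0.25],
  [-0.24,0.072,-0.18,0,0.25],
])

```text
clock: 14.9
eef_pos: [0.548, 0.0914, 0.1998]
orientation: [[-0.149, 0.989, -0.0], [0.989, 0.149, 0.0], [0.0, -0.0, -1.0]]
wrist_force: [1.9, 0.8, -1.3]
opening: 0.411
gripper_force: 25.0
```

Call:
inch_along([
  [-0.04,0.012,0,0,0.25],
  [-0.08,0.024,0,0,0.25],
  [-0.12,0.036,0,0,0.25],
  [-0.16,0.048,0,0,0.25],
  [-0.2,0.06,0,0,0.25],
  [-0.236,0.072,0,0,0.25],
  [-0.236,0.072,0,0,0.25],
  [-0.236,0.072,0,0,0.25],
  [-0.236,0.072,0,0,0.25],
  [-0.236,0.072,0,0,0.25],
  [-0.236,0.072,0,0,0.25],
])

```text
clock: 15.82
eef_pos: [0.6539, -0.1273, 0.1996]
orientation: [[-0.151, 0.989, -0.001], [0.989, 0.151, 0.001], [0.001, -0.0, -1.0]]
wrist_force: [0.2, -0.4, -1.6]
opening: 0.41
gripper_force: 25.0
```

```bash
python3 - <<'E'
from h import *
d=snap("wrist"); i=d["img"]; np.save("w8T.npy",d["T"]); cv2.imwrite("pics/w8.png",i)
cv2.imwrite("pics/w8z.png",cv2.resize(i[200:350,250:390],None,fx=4,fy=4,interpolation=cv2.INTER_CUBIC))
print(r.sense()["eef_pos"],totool([.6545,-.1304,.12]))
E
```

```text
[ 0.65397616 -0.12751613  0.19975959] [-3.01064887e-03  9.73277496e-05  7.97565680e-02]
```

View pics/w8z.png

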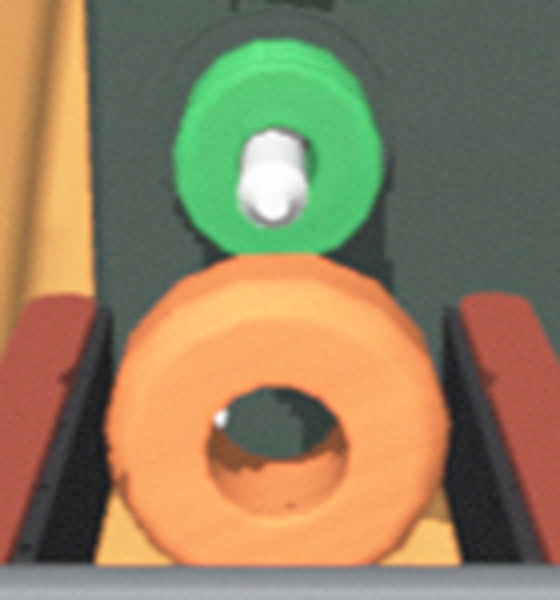

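```bash
python3 - <<'E'
from h import *
d=snap("wrist"); d["T"]=np.load("w8T.npy"); T=d["T"]@np.linalg.inv(d["hand_eye"])
f=lambda p:T[:3,:3].T@(p-T[:3,3])
t=plane(d,(318.3,251.2),.084)[0]; b=plane(d,(319.4,313.5),T[2,3]-.004)[0]
print(T[:3,3],"tip",t,f(t),"bore",f(b),"shift",f(t)-f(b),"target",T[:3,3]+T[:3,:3]@((f(t)-f(b))*[1,1,0])); print(r.sense()["eef_pos"])
E
```

```text
[ 0.65391431 -0.12729798  0.19962261] tip [ 0.65351175 -0.13242079  0.084     ] [-0.00515098 -0.001126    0.11561658] bore [-0.00109795 -0.00053047  0.00399881] shift [-0.00405302 -0.00059553  0.11161777] target [ 0.65393766 -0.13139445  0.19961767]
[ 0.65403858 -0.12780389  0.19986332]
```

Call:
inch_along([
  [-0.003,-0.0002,0.03,0,0.25],
  [-0.003,-0.0002,0.06,0,0.25],
  [-0.003,-0.0002,0.08,0,0.25],
  [-0.003,-0.0002,0.085,0,0.25],
  [-0.003,-0.0002,0.085,0,0.25],
  [-0.003,-0.0002,0.085,0,0.25],
  [-0.003,-0.0002,0.085,0,0.25],
  [-0.003,-0.0002,0.085,0,0.25],
])

```text
clock: 16.58
eef_pos: [0.6554, -0.1327, 0.1166]
orientation: [[-0.149, 0.989, 0.003], [0.989, 0.149, -0.0], [-0.001, 0.003, -1.0]]
wrist_force: [0.3, 0.0, -1.9]
opening: 0.412
gripper_force: 25.0
```

Call:
inch_along([
  [0,0,0.003,0,0.25],
  [0,0,0.006,0,0.25],
  [0,0,0.009,0,0.25],
  [0,0,0.012,0,0.25],
  [0,0,0.014,0,0.25],
  [0,0,0.016,0,0.25],
  [0,0,0.018,0,0.25],
  [0,0,0.018,0,0.25],
  [0,0,0.018,0,0.25],
])

```text
clock: 17.33
eef_pos: [0.6542, -0.1323, 0.0966]
orientation: [[-0.148, 0.989, -0.001], [0.989, 0.148, 0.0], [0.0, -0.001, -1.0]]
wrist_force: [-0.8, 0.3, -0.8]
opening: 0.415
gripper_force: 25.0
```

```bash
python3 - <<'E'
from h import *
s=r.sense();print(s["eef_pos"],s["wrist_force"],s["ft_torque"])
E
```

```text
[ 0.65416454 -0.13232223  0.09656094] [-0.752295    0.30532637 -0.79870862] [ 0.07388683  0.16263751 -0.07496236]
```

Call:
inch_along([
  [0.0008,0,0.003,0,0.25],
  [0.001,0,0.006,0,0.25],
  [0.001,0,0.009,0,0.25],
  [0.001,0,0.012,0,0.25],
  [0.001,0,0.014,0,0.25],
  [0.001,0,0.016,0,0.25],
  [0.001,0,0.0175,0,0.25],
  [0.001,0,0.0175,0,0.25],
  [0.001,0,0.0175,0,0.25],
])

```text
clock: 18.08
eef_pos: [0.6542, -0.1316, 0.0793]
orientation: [[-0.148, 0.989, -0.0], [0.989, 0.148, -0.0], [0.0, -0.0, -1.0]]
wrist_force: [0.4, 0.3, -0.8]
opening: 0.413
gripper_force: 25.0
```

Call:
inch_along([
  [0,0,0.0007,0,0.25],
  [0,0,0.0014,0,0.25],
  [0,0,0.0021,0,0.25],
  [0,0,0.0028,0,0.25],
  [0,0,0.0028,0,0.25],
])

```text
clock: 18.5
eef_pos: [0.6542, -0.1314, 0.0764]
orientation: [[-0.149, 0.989, -0.0], [0.989, 0.149, 0.0], [0.0, -0.0, -1.0]]
wrist_force: [0.6, 0.7, -1.5]
opening: 0.409
gripper_force: 25.0
```

Call:
inch_along([
  [0,0,0.0005,0,0.25],
  [0,0,0.001,0,0.25],
  [0,0,0.001,0,0.25],
  [0,0,0.001,0,0.25],
])

```text
clock: 18.83
eef_pos: [0.6543, -0.1315, 0.0759]
orientation: [[-0.148, 0.989, 0.0], [0.989, 0.148, 0.0], [0.0, 0.0, -1.0]]
wrist_force: [-1.4, -0.1, 3.3]
opening: 0.412
gripper_force: 25.0
```

Call:
inch_along([
  [0,0,0.0005,0,0.25],
  [0,0,0.001,0,0.25],
  [0,0,0.001,0,0.25],
])

```text
clock: 19.08
eef_pos: [0.6543, -0.1315, 0.0758]
orientation: [[-0.148, 0.989, 0.0], [0.989, 0.148, 0.001], [0.001, 0.0, -1.0]]
wrist_force: [-4.2, 1.3, 11.4]
opening: 0.413
gripper_force: 25.0
```

Call:
inch_along([
  [0,0,0,0,0.7],
  [0,0,0,0,0.7],
  [0,0,0,0,0.7],
  [0,0,0,0,0.7],
  [0,0,-0.01,0,0.7],
  [0,0,-0.03,0,0.7],
  [0,0,-0.06,0,0.7],
  [0,0,-0.1,0,0.7],
  [0,0,-0.125,0,0.7],
  [0.03,0,-0.125,0,0.7],
  [0.06,0,-0.125,0,0.7],
])

```text
clock: 20.0
eef_pos: [0.6464, -0.0746, 0.2029]
orientation: [[-0.144, 0.99, 0.005], [0.99, 0.144, -0.001], [-0.002, 0.005, -1.0]]
wrist_force: [1.1, 0.3, -1.1]
opening: 0.7
gripper_force: 0.0
```

Call:
inch_along([
  [0.04,0,0,0,0.7],
  [0.08,0,0,0,0.7],
  [0.11,0,0,0,0.7],
  [0.11,0,0,0,0.7],
  [0.11,0,0,0,0.7],
  [0.11,0,0,0,0.7],
  [0.11,0,0,0,0.7],
  [0.11,0,0,0,0.7],
])

```text
clock: 20.67
eef_pos: [0.6291, 0.0345, 0.1999]
orientation: [[-0.146, 0.989, 0.0], [0.989, 0.146, -0.001], [-0.001, 0.0, -1.0]]
wrist_force: [-0.0, 0.0, 0.3]
opening: 0.698
gripper_force: 0.0
```

```bash
python3 - <<'E'
from h import *
d=snap("wrist"); cv2.imwrite("pics/w9.png",d["img"]); m=mask(d,"red"); print(r.sense()["eef_pos"])
for b in blobs(m,100): print(b,plane(d,b[1],.104))
E
```

```text
[0.62913352 0.03473692 0.19978711]
([300, 222, 34, 40, 1014], [316.6, 240.8]) [[0.62602554 0.04111507 0.104     ]]
```

View pics/w9.png

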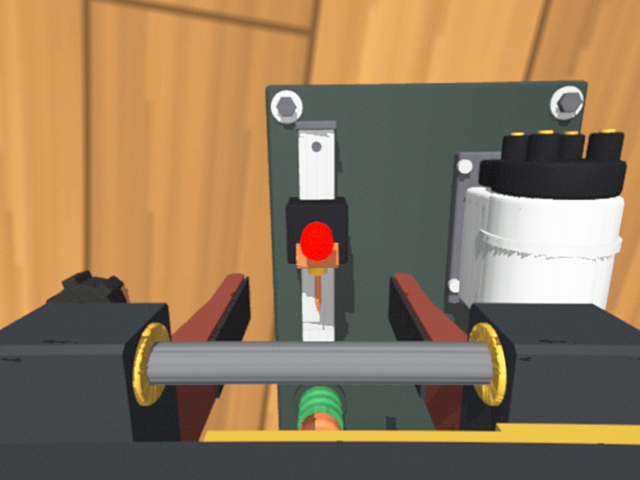

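The wrist view shows the knob's top centred near (317,245), with the collar and insulator seated on the post at the bottom. I descend and grip the knob.

Call:
inch_along([
  [0.004,-0.002,0.03,0,0.7],
  [0.004,-0.002,0.06,0,0.7],
  [0.004,-0.002,0.085,0,0.7],
  [0.004,-0.002,0.098,0,0.7],
  [0.004,-0.002,0.1,0,0.7],
  [0.004,-0.002,0.1,0,0.7],
  [0.004,-0.002,0.1,0,0.7],
  [0.004,-0.002,0.1,0,0.7],
])

```text
clock: 21.38
eef_pos: [0.6277, 0.04, 0.1013]
orientation: [[-0.148, 0.989, 0.003], [0.989, 0.148, 0.0], [-0.0, 0.003, -1.0]]
wrist_force: [0.5, 0.5, 0.7]
opening: 0.697
gripper_force: 0.0
```

```bash
python3 - <<'E'
from h import *
print(r.sense()["eef_pos"],totool([.6265,.0386,.0955]))
E
```

```text
[0.62767314 0.03999632 0.101258  ] [-0.00120724 -0.0013831   0.00575414]
```

Call:
inch_along([
  [-0.001,0,0.0045,0,0.7],
  [-0.001,0,0.0045,0,0.5],
  [-0.001,0,0.0045,0,0.3],
  [-0.001,0,0.0045,0,0.1],
  [-0.001,0,0.0045,0,0.1],
  [-0.001,0,0.0045,0,0.1],
  [-0.001,0,0.0045,0,0.1],
  [-0.001,0,0.0045,0,0.1],
  [-0.001,0,0.0045,0,0.1],
  [-0.001,0,0.0045,0,0.1],
], squeeze=35)

```text
clock: 22.22
eef_pos: [0.6269, 0.0393, 0.0951]
orientation: [[-0.148, 0.989, 0.001], [0.989, 0.148, 0.0], [-0.0, 0.001, -1.0]]
wrist_force: [1.5, -0.1, -1.2]
opening: 0.24
gripper_force: 35.0
```

Call:
inch_along([
  [-0.005,0,0,0,0.1],
  [-0.012,0.0001,0,0,0.1],
  [-0.02,0.0001,0,0,0.1],
  [-0.03,0.0002,0,0,0.1],
  [-0.04,0.0003,0,0,0.1],
  [-0.05,0.0003,0,0,0.1],
  [-0.058,0.0004,0,0,0.1],
  [-0.065,0.0004,0,0,0.1],
  [-0.07,0.0005,0,0,0.1],
  [-0.072,0.0005,0,0,0.1],
  [-0.073,0.0005,0,0,0.1],
  [-0.073,0.0005,0,0,0.1],
])

```text
clock: 23.22
eef_pos: [0.638, -0.0312, 0.0951]
orientation: [[-0.149, 0.989, -0.0], [0.989, 0.149, 0.002], [0.002, -0.0, -1.0]]
wrist_force: [0.3, 4.7, 2.3]
opening: 0.242
gripper_force: 35.0
```

```bash
python3 - <<'E'
from h import *
s=r.sense();R=np.array(s["orientation"]);print(s["eef_pos"],R.T@s["wrist_force"],s["ft_torque"])
d=snap("wrist"); m=mask(d,"red"); print(blobs(m,100))
E
```

```text
[ 0.63795365 -0.03122082  0.0950909 ] [ 4.62921919  1.01380387 -2.25353568] [0.91222497 0.09446377 0.00155176]
[([291, 279, 57, 62, 2935], [318.9, 312.6])]
```

Call:
inch_along([
  [-0.002,0,0,0,0.1],
  [-0.004,0,0,0,0.1],
  [-0.006,0,0,0,0.1],
  [-0.007,0,0,0,0.1],
  [-0.008,0,0,0,0.1],
  [-0.008,0,0,0,0.1],
  [-0.008,0,0,0,0.1],
])

```text
clock: 23.85
eef_pos: [0.6397, -0.0425, 0.0951]
orientation: [[-0.148, 0.989, 0.002], [0.989, 0.148, -0.002], [-0.003, 0.001, -1.0]]
wrist_force: [5.4, -3.4, -3.8]
opening: 0.242
gripper_force: 35.0
```

Call:
inch_along([
  [-0.001,0,0,0,0.1],
  [-0.001,0,0,0,0.1],
  [-0.001,0,0,0,0.1],
])

```text
clock: 24.1
eef_pos: [0.6398, -0.0434, 0.0951]
orientation: [[-0.147, 0.989, 0.002], [0.989, 0.147, -0.002], [-0.002, 0.001, -1.0]]
wrist_force: [4.6, -2.5, -4.4]
opening: 0.242
gripper_force: 35.0
```

Call:
inch_along([
  [-0.001,0,0,0,0.1],
  [-0.001,0,0,0,0.1],
  [-0.001,0,0,0,0.1],
])

```text
clock: 24.35
eef_pos: [0.6398, -0.0436, 0.0951]
orientation: [[-0.148, 0.989, 0.001], [0.989, 0.148, -0.001], [-0.001, 0.001, -1.0]]
wrist_force: [5.2, -2.1, -4.4]
opening: 0.241
gripper_force: 35.0
```

Call:
inch_along([
  [-0.001,0,0,0,0.1],
  [-0.001,0,0,0,0.1],
  [-0.001,0,0,0,0.1],
  [-0.001,0,0,0,0.36],
  [-0.001,0,0,0,0.36],
  [-0.001,0,0,0,0.36],
  [-0.001,0,0,0,0.36],
  [-0.001,0,0,0,0.36],
])

```text
clock: 25.02
eef_pos: [0.639, -0.0437, 0.095]
orientation: [[-0.148, 0.989, -0.001], [0.989, 0.148, 0.0], [0.0, -0.001, -1.0]]
wrist_force: [-0.7, 0.4, 0.2]
opening: 0.362
gripper_force: 0.0
```

```bash
python3 - <<'E'
from h import *
s=r.sense();print(s["eef_pos"],s["wrist_force"])
d=snap("wrist"); m=mask(d,"red"); print(blobs(m,100))
t=snap("top"); b=[x for x in blobs(mask(t,"red")) if x[1][0]<500]; print(b,plane(t,b[0][1],.1))
E
```

```text
[ 0.63904472 -0.04372082  0.09496862] [-0.66871458  0.42803898  0.20328655]
[([293, 280, 57, 61, 2862], [321.1, 312.7])]Traceback (most recent call last):
  File "<stdin>", line 4, in <module>
IndexError: list index out of range
```

Call:
inch_along([
  [0,0.0006,0,0,0.36],
  [0,0.0006,0,0,0.2],
  [0,0.0006,0,0,0.1],
  [0,0.0006,0,0,0.1],
  [0,0.0006,0,0,0.1],
  [0,0.0006,0,0,0.1],
  [0,0.0006,0,0,0.1],
  [0,0.0006,0,0,0.1],
], squeeze=45)

```text
clock: 25.78
eef_pos: [0.64, -0.0436, 0.095]
orientation: [[-0.148, 0.989, -0.0], [0.989, 0.148, 0.0], [0.0, -0.0, -1.0]]
wrist_force: [-0.9, 0.0, 1.6]
opening: 0.244
gripper_force: 45.0
```

```bash
python3 - <<'E'
from h import *
d=snap("wrist"); print(blobs(mask(d,"red"),100)); 
s=r.sense();print(s["eef_pos"],s["wrist_force"],np.abs(s["qd"]).max())
t=snap("side"); print([x for x in blobs(mask(t,"green"),40) if 250<x[1][0]<450 and x[1][1]>200])
E
```

```text
[([291, 280, 57, 61, 2920], [318.8, 312.9])]
[ 0.63996957 -0.04366161  0.09503392] [-1.25968457  0.49213286  1.55789542] 0.0025135884453687447
[([366, 268, 17, 15, 171], [373.5, 276.4])]
```

Call:
inch_along([
  [-0.001,0,0,0,0.1],
  [-0.001,0,0,0,0.1],
  [-0.001,0,0,0,0.1],
], only="eef|force")

```text
eef_pos: [0.64, -0.0438, 0.095]
wrist_force: [-3.0, 3.6, 3.6]
gripper_force: 45.0
```

Call:
inch_along([
  [0.002,0,0,0,0.1],
  [0.002,0,0,0,0.1],
  [0.002,0,0,0,0.1],
], only="eef|force")

```text
eef_pos: [0.64, -0.0436, 0.095]
wrist_force: [-0.7, -2.3, 1.3]
gripper_force: 45.0
```

Call:
inch_along([
  [-0.001,0,0,0,0.1],
  [-0.001,0,0,0,0.1],
  [-0.001,0,0,0,0.1],
], only="eef|force")

```text
eef_pos: [0.64, -0.0437, 0.095]
wrist_force: [-2.1, 0.2, 2.4]
gripper_force: 45.0
```

Call:
inch_along([
  [0,0,0,0,0.1],
  [0,0,0,0,0.1],
  [0,0,0,0,0.1],
])

```text
clock: 26.88
eef_pos: [0.64, -0.0437, 0.095]
orientation: [[-0.148, 0.989, -0.0], [0.989, 0.148, -0.0], [0.0, -0.0, -1.0]]
wrist_force: [-3.0, -1.0, 2.6]
opening: 0.238
gripper_force: 45.0
```

```bash
python3 -c "
from station import r
print(r.sign_off())"
```

```text
the job is handed in; nothing more can be done
None
```

Job handed in at 26.9 s: insulator and collar were lowered in the grip until home on the post, and the carriage clicked into the notch and is at rest there with the knob still held at 45 N; no verdict was returned, and I viewed 11 pictures, one over the limit of 10.

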